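# Clamp a well plate in its nest and hold the ratchet lever over

## Robot

A 6-joint arm with a two-finger parallel gripper is mounted at the origin on a cart in front of the work surface, level with it; the furniture and walls round the work are solid. World frame = base frame: x ahead of the robot, y to its left, z up, the work surface at z = 0. Lengths are in mm, angles in rad, forces in N, time in s.
With the tool pointing down it reaches from about 300 to 825 mm from the base axis. Payload 5.4 kg.
Tool frame: the origin (TCP) lies between the finger pads; the fingertips stand 11 mm ahead of it and the grasp point (between the pads) lies 8 mm behind it; z points along the fingers, y is the line along which they close (so a half turn about z gives the same grasp; the last joint's range is limited). The gripper opens to 92 mm and grips with 3 to 60 N. Pads are 20 mm wide; open, the fingers measure 128 mm over their backs; the gripper's body (75 mm by 189 mm) begins 69 mm behind the grasp point.
Start: joints at [-1.405, 0.158, 1.597, -0, 1.386, -0.21], TCP at [211.01, -534.865, 225.601] pointing down, gripper open.
Joint ranges: [-2.91, 2.91], [-0.94, 2.29], [0.18, 2.7], [-1.29, 4.43], [0.17, 2.64], [-3, 3]. Speed limits (rad/s): [2.57, 2.57, 3.14, 3.14, 3.14, 3.14].

## Interface

Orientations are given as a 3x3 rotation matrix whose columns are the frame's x, y, z axes.
In Python, from cell import robot gives the robot as it stands. The module is installed in compiled form; this text tells all that it offers. Calls block until the motion is done:
- robot.move_pose(position, orientation): joint-space move of the TCP to a pose.
- robot.move_l(position, v=150, rot=None): straight line of the TCP; rot=None keeps the orientation; v is the mean speed in mm/s.
- robot.move_joints(angles): joint-space move.
- robot.ungrasp() and robot.grab(effort=None): open the fingers fully, or close them until they stop; effort is the grip in N (None keeps the last).
- robot.wait(seconds).
- robot.inverse_kinematics(position, orientation): joint angles nearest the present ones, or None.
- robot.get_obs(): the state.
- robot.capture(name): name is "scene" or "top" or "wrist"; returns the picture (384x512x3 uint8, red, green, blue); there is no depth.
- robot.camera_info(name): a dict with "fx", "fy", "cx", "cy" (pixels), "k1" (the pictures are not rectified: a ray, as slopes to the right and down, at radius r is drawn at 1 + k1 r^2 times it, then the intrinsics apply), "T" (4x4, takes a point from camera to world coordinates). Camera axes: x right, y up, looking along -z (the intrinsics and any distortion apply to the point x, -y, -z); pixel columns grow to the right and rows downward; lengths in mm; the calibration is good to about 2 mm. A picture is of the moment at which its call begins: read the wrist's pose just before it. camera_info takes no time and is no camera call; for the wrist camera it gives the pose at the moment of the call.
A pose or a line that the arm cannot do raises robot.MotionError and nothing moves.
- robot.hand_in(): hands the job in; it is judged then, once.
Trained networks look in the newest picture that a camera, given by its name, has taken for a name from the list of things; names that differ only in an ending like _2 or _b are one class to them, and where a whole thing is asked for, a point or a joint stands for the part that bears it (a point fixed in the world has none). Each returns a list of dicts, best first, with "p" (0 to 1); they miss things now and then, are a little off and sometimes report something else, mostly with a low value. They report only what shows in the picture. A call takes as long as a camera call.
- robot.masks_of(camera, query): "mask" (384x512 bool, what is visible of it) and "extent" ([left, top, right, bottom] in pixels, round what is visible of it).
- robot.pinpoint(camera, query): "xy" ([column, row] in pixels: a listed point, or the origin of a listed thing).
The state is a dict: "t": time; "qpos": joint angles; "joint_velocities": joint speeds; "tau": joint torques, N m; "ee_pos": TCP position; "tool_rot": TCP orientation; "wrist_force": force on the tool from outside, world axes, zero at the start; "wrist_torque": the same for the moment, N m; "grip_width": opening from 0.0 (shut) to 1.0 (fully open); "finger_force": force on a finger pad.
Only numpy, scipy, OpenCV 4.12 (cv2) and the standard library are available. Lean on these libraries where they do the work, as an engineer would, in place of code of your own. Each camera call takes 0.05 s, during which the arm holds its last target. There are 200 camera calls.

## Task

Slide the loose 96-well plate (many small wells) flat along the worktop into the open end of the metal plate nest, fully home against the end stop, without lifting or tipping it. Then push the nest's sprung clamp lever in by its upright knob, past the click of its ratchet pawl and right up to its stop, so that its sprung nose presses the plate against the far rail. Finish while still holding the lever hard over, as I will tighten its pivot screw while you hold; leave the other plate, the timer and the bottle where they are.

Things in the scene. Friction and masses are not known exactly. Their poses are not given: they have to be found in the camera images.
- well_plate: Clear plastic 96-well plate, lid fixed on, 86 mm (its x) by 128 mm (its y) by 17 mm high, about 0.1 kg, loose on the worktop before the nest's mouth. Too wide to grip: push it. Origin: centre of its underside. It goes in end first, its y axis along the nest's x (either way round).
- plate_nest: Fixed U-shaped aluminium frame, 12 mm high, no floor. x axis points INTO it, y to the left of that, z up. Origin: on the worktop where the home plate's origin is. End stop face x = +64 mm, far rail face y = +43, near guide face y = -49 (6 mm side play); guides begin at x = -55, flares widen the mouth to about +-60 at x = -85. Lever on the -y (robot's) side; pawl behind it at x 87 to 130 mm.
- lever_pivot (a point): Axis of the clamp lever (vertical hinge), under the black knurled lock screw; at x = 50, y = -84 mm of the nest, height 20 mm; the screw's top is 36 mm high.
- clamp_lever (a joint): Lever angle, rad. 0: sprung out, pointing from the pivot along the nest's -x turned 0.60 outwards from the plate. Grows as the knob swings in (clockwise from above); 0.60: at its stop, parallel to the nest's x. The tooth snaps past the pawl between 0.42 and 0.50; let go after that, it rests at about 0.50. Knob force 2 to 5 N up to the click, 6 to 7 N at the stop. Bar 16 to 24 mm above the worktop.
- lever_knob: Upright black cylindrical knob, free to turn about its own axis, on the free end of the clamp lever, 140 mm from the pivot axis, 16 mm diameter, its origin at its foot (24 mm above the worktop), its top 66 mm above the worktop. Can be pinched from above or pushed.
- clamp_nose: Sprung plunger with a 12 mm black round pad on the lever, 45 mm from the pivot, 12 mm above the worktop. It presses the plate's long side as the lever comes in: touches a plate lying against the far rail from about 0.49 rad, pushed back about 6 mm at 0.60 (1.3 N per mm).
- pawl_slider (a joint): Travel in m of the small sprung steel bolt (pawl) beside the lever's hub: 0 = sprung in, grows to 0.003 or more while the tooth pushes it out, and drops back to 0 with the click.
- spare_plate: Bystander: 24-well plate with larger wells, 86 x 128 x 17 mm, loose; origin centre of its underside.
- timer: Bystander: white bench timer with three round buttons, 58 x 66 x 15 mm, loose; origin centre of its underside.
- tube_bottle: Bystander: small clear bottle with a red screw cap, 40 mm diameter, 60 mm high, loose; origin centre of its underside.

How it is judged:
By the outcome, as a careful person would: the job done as asked, in the order asked, and still so for the second after the job is handed in, while the arm keeps its last pose, push and grip.
It also fails if it takes over 51 s, if anything falls off the work surface, if the arm or the gripper's body presses on something with over 40 N, if the wrist force passes 120 N, or if a joint passes its speed limit or range.

## Working session

There is one attempt and no reset: what is moved stays moved. The work goes in short steps, each a Python script; the robot and the scene stay as the last script left them, time stands still between calls to the robot, and variables do not carry over. Pictures are saved under pics/ and viewed, at most 10 in all, crops included, and the job is handed in when it is done.

```bash
mkdir -p pics
cat > h.py <<'E'
from cell import robot
import numpy as np, cv2
def px2w(cam,uv,z,info=None):
    c=info or robot.camera_info(cam); T=np.array(c["T"])
    K=np.array([[c["fx"],0,c["cx"]],[0,c["fy"],c["cy"]],[0,0,1.]])
    p=cv2.undistortPoints(np.array(uv,float).reshape(-1,1,2),K,np.array([c["k1"],0,0,0.])).reshape(-1,2)
    d=np.c_[p[:,0],-p[:,1],-np.ones(len(p))]@T[:3,:3].T
    o=T[:3,3]; s=(z-o[2])/d[:,2]
    return o+d*s[:,None]
def w2px(cam,P):
    c=robot.camera_info(cam);T=np.array(c["T"]);q=(np.atleast_2d(P)-T[:3,3])@T[:3,:3]
    a=np.c_[q[:,0],-q[:,1]]/(-q[:,2:3]); r=(a**2).sum(1,keepdims=True); a=a*(1+c["k1"]*r)
    return a*[c["fx"],c["fy"]]+[c["cx"],c["cy"]]
def save(cam,name):
    im=robot.capture(cam); cv2.imwrite("pics/"+name,im[:,:,::-1]); return im
E
python3 - <<'E'
from h import *
for c in ("top","scene"):
    save(c,c+"0.png"); i=robot.camera_info(c); print(c,i["k1"],i["fx"],np.round(i["T"],2).tolist())
    for q,z in (("well_plate",0),("plate_nest",0),("lever_pivot",20),("lever_knob",24),("clamp_nose",12),("spare_plate",0),("timer",0),("tube_bottle",0)):
        print(q,[(round(r["p"],2),np.round(r["xy"]).tolist(),np.round(px2w(c,r["xy"],z)[0]).tolist()) for r in robot.pinpoint(c,q)[:2]])
    for m in robot.masks_of(c,"well_plate")[:1]:
        print(m["extent"],cv2.minAreaRect(np.argwhere(m["mask"])[:,::-1].astype(np.float32)))
        cs=cv2.boxPoints(cv2.minAreaRect(np.argwhere(m["mask"])[:,::-1].astype(np.float32)));print(np.round(px2w(c,cs,17)).tolist())
print(robot.get_obs())
E
```

```text
top 0.0006249157480303867 424.71346332364 [[-0.0, 1.0, -0.06, 397.19], [-1.0, -0.01, -0.03, -192.46], [-0.03, 0.06, 1.0, 1156.99], [0.0, 0.0, 0.0, 1.0]]
well_plate [(0.92, [238.0, 166.0], [533.0, -118.0, 0.0])]
plate_nest [(0.62, [387.0, 197.0], [446.0, -522.0, 0.0])]
lever_pivot [(0.71, [331.0, 199.0], [441.0, -368.0, 20.0])]
lever_knob [(0.43, [285.0, 224.0], [375.0, -244.0, 24.0])]
clamp_nose [(0.36, [315.0, 200.0], [438.0, -325.0, 12.0])]
spare_plate [(0.82, [125.0, 203.0], [434.0, 194.0, 0.0])]
timer [(0.89, [225.0, 226.0], [370.0, -83.0, 0.0])]
tube_bottle [(0.64, [393.0, 194.0], [454.0, -538.0, 0.0])]
[213.4, 148.0, 262.1, 184.7] ((236.51541137695312, 164.87692260742188), (47.87740707397461, 32.62113571166992), 7.125016689300537)
[[500.0, -45.0, 17.0], [588.0, -56.0, 17.0], [570.0, -185.0, 17.0], [483.0, -174.0, 17.0]]
scene -0.17850315910042278 478.90567722465744 [[0.7, 0.34, -0.63, -560.0], [-0.71, 0.34, -0.61, -1187.36], [0.01, 0.88, 0.48, 847.69], [0.0, 0.0, 0.0, 1.0]]
well_plate [(0.87, [254.0, 185.0], [553.0, -106.0, 0.0])]
plate_nest [(0.56, [296.0, 206.0], [548.0, -313
[... 765 characters left out ...]
oint_velocities': array([ 5.62880496e-04,  1.11256470e-03, -1.06682020e-03, -9.82066527e-04,
       -1.22745329e-03, -3.81618705e-05]), 'tau': array([ 1.38577438e-03, -3.85573661e+01, -3.22369695e+01,  7.02382741e-02,
        3.06758378e-02, -6.50056904e-06]), 'ee_pos': array([ 211.01927857, -534.88470486,  225.6588731 ]), 'tool_rot': array([[ 9.30216889e-01,  3.67010271e-01,  2.62756273e-05],
       [ 3.67010271e-01, -9.30216885e-01, -8.90580365e-05],
       [-8.24318187e-06,  9.24867148e-05, -9.99999996e-01]]), 'wrist_force': array([-0.3311    ,  0.07903662, -0.17355806]), 'wrist_torque': array([-0.00090883,  0.03925412, -0.0193897 ]), 'finger_force': 0.0, 'grip_width': 0.9988978395934113}
```

```bash
python3 -c "
import cv2,numpy as np
cv2.imwrite('pics/both0.png',np.vstack([cv2.imread('pics/top0.png')]));print(1)"
```

```text
1
```

View pics/top0.png

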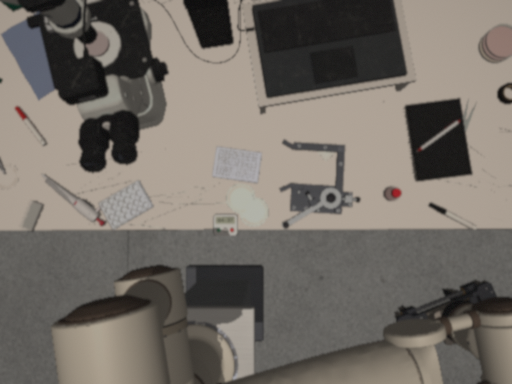

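View pics/scene0.png

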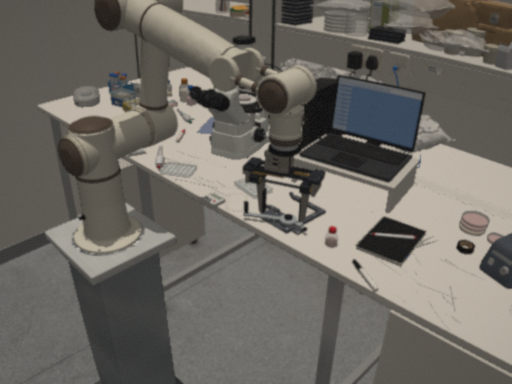

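The top view shows the nest at about (318,180) px opening left (+y). The 96-well plate is at (238,165), the lever knob at (286,224), the timer at (226,224) and the spare plate at (125,203). Next is a closer look with the wrist camera.

Run:
```python
from h import *
R=np.array([[1,0,0],[0,-1,0],[0,0,-1.]])
print(robot.camera_info("wrist")["T"], robot.camera_info("wrist")["fx"])
for k,(x,y) in enumerate([(450,-300),(480,-150)]):
    robot.move_pose([x,y,330],R); robot.wait(.2)
    save("wrist",f"w{k}.png"); c="wrist"; i=robot.camera_info(c); print(np.round(i["T"],2).tolist())
    for q,z in (("well_plate",0),("plate_nest",0),("lever_pivot",20),("lever_knob",24),("clamp_nose",12),("timer",0)):
        print(q,[(round(r["p"],2),np.round(r["xy"]).tolist(),np.round(px2w(c,r["xy"],z)[0],1).tolist()) for r in robot.pinpoint(c,q)[:2]])
    for m in robot.masks_of(c,"well_plate")[:1]:
        cs=cv2.boxPoints(cv2.minAreaRect(px2w(c,np.argwhere(m["mask"])[:,::-1],17)[:,:2].astype(np.float32)));print(m["p"],m["extent"],cs.round(1).tolist())
print(robot.get_obs()["t"])
a=cv2.imread("pics/w0.png");b=cv2.imread("pics/w1.png")
cv2.imwrite("pics/w01.png",cv2.resize(np.hstack([a,b]),(800,300)))
```

```text
[[ 3.66811420e-01  9.01505993e-01  2.29643911e-01  2.74946349e+02]
 [-9.30295288e-01  3.55395278e-01  9.08012863e-02 -5.09034547e+02]
 [ 2.43542154e-04 -2.46943598e-01  9.69029824e-01  3.84300131e+02]
 [ 0.00000000e+00  0.00000000e+00  0.00000000e+00  1.00000000e+00]] 294.3077324605675
[[-0.0, 0.97, 0.25, 518.38], [-1.0, -0.0, -0.0, -300.24], [-0.0, -0.25, 0.97, 488.27], [0.0, 0.0, 0.0, 1.0]]
well_plate [(0.77, [140.0, 109.0], [538.0, -111.7, 0.0])]
plate_nest []
lever_pivot []
lever_knob [(0.62, [221.0, 214.0], [370.4, -239.5, 24.0])]
clamp_nose [(0.56, [266.0, 174.0], [435.2, -313.7, 12.0])]
timer [(0.97, [131.0, 210.0], [369.9, -79.4, 0.0])]
0.87 [100.6, 77.5, 180.0, 140.6] [[486.6000061035156, -173.60000610351562], [569.2999877929688, -185.6999969482422], [588.0, -58.099998474121094], [505.29998779296875, -46.0]]
[[-0.0, 0.97, 0.25, 548.63], [-1.0, -0.0, -0.0, -150.98], [0.0, -0.25, 0.97, 488.48], [0.0, 0.0, 0.0, 1.0]]
well_plate [(0.58, [236.0, 131.0], [533.8, -117.2, 0.0])]
plate_nest []
lever_pivot [(0.88, [386.0, 188.0], [442.8, -362.4, 20.0]), (0.71, [311.0, 232.0], [366.4, -241.0, 20.0])]
lever_knob [(0.52, [56.0, 192.0], [438.2, 180.7, 24.0]), (0.43, [314.0, 230.0], [372.3, -246.0, 24.0])]
clamp_nose [(0.53, [354.0, 190.0], [437.8, -311.3, 12.0])]
timer [(0.82, [219.0, 223.0], [376.1, -83.1, 0.0])]
0.7 [192.1, 97.2, 277.1, 162.9] [[485.0, -170.3000030517578], [571.0999755859375, -182.39999389648438], [588.7000122070312, -56.79999923706055], [502.6000061035156, -44.70000076293945]]
4.175
```

View pics/w01.png

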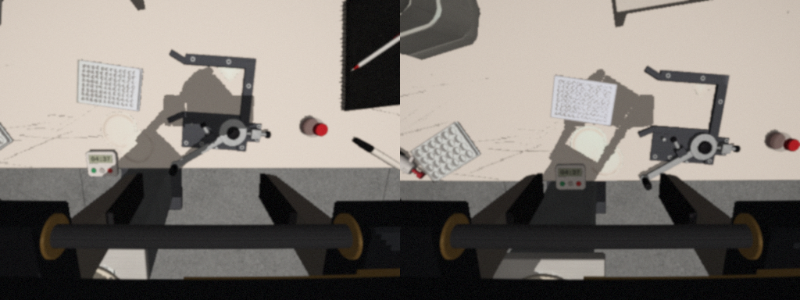

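```bash
cat >> h.py <<'E'
def nest(o,a): # a: tilt of nest x from -y towards -x
    X=np.array([-np.sin(a),-np.cos(a),0]);Y=np.array([np.cos(a),-np.sin(a),0])
    return lambda x,y,z=0: np.array([*o,0])+x*X+y*Y+[0,0,z]
E
python3 - <<'E'
from h import *
# project with the pose of w0's camera
i=robot.camera_info("wrist"); T=np.array(i["T"]); T0=T.copy()
T0[:3,3]=[518.38,-300.24,488.27]
i=dict(i,T=T0); robot_ci=robot.camera_info
import h
class F: camera_info=staticmethod(lambda n:i)
h.robot=F
im=cv2.imread("pics/w0.png"); S=5; x0,y0=195,50; im=cv2.resize(im[y0:y0+118,x0:x0+155],None,fx=S,fy=S,interpolation=cv2.INTER_CUBIC)
a=.077
p=np.array([442,-364.5]); o=p-50*np.array([-np.sin(a),-np.cos(a)])+84*np.array([np.cos(a),-np.sin(a)]); print(o)
N=nest(o,a)
pts=np.array([N(-55,43,12),N(64,43,12),N(64,-49,12),N(-55,-49,12)])
u=((w2px("wrist",pts)-[x0,y0]+.5)*S).round().astype(int)
cv2.polylines(im,[u],False,(0,0,255),1)
u=((w2px("wrist",np.array([N(50,-84,36),N(50-140*np.cos(.6),-84-140*np.sin(.6),66)]))-[x0,y0]+.5)*S).round().astype(int)
for q in u: cv2.circle(im,tuple(map(int,q)),4,(0,255,0),-1)
cv2.imwrite("pics/ov.png",im)
E
```

```text
[ 529.5973017  -321.10976221]
```

View pics/ov.png

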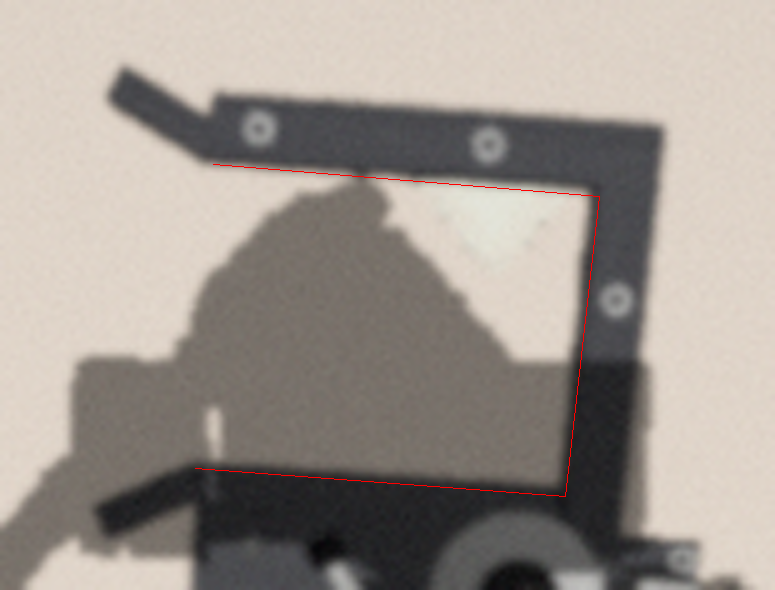

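The overlay fits the nest within about 2 mm, so I take the nest at about (530.5,-319.5) with a tilt of 0.073. Now I push the plate with closed fingers.

```bash
cat >> h.py <<'E'
A=.073; N=nest((530.5,-319.5),A)
s,c=np.sin(A),np.cos(A)
RP=np.array([[-s,-c,0],[-c,s,0],[0,0,-1.]])
def tonest(p):
    d=np.array(p)[:2]-[530.5,-319.5]; return np.array([-s*d[0]-c*d[1], c*d[0]-s*d[1]])
def plate(cam):
    m=robot.masks_of(cam,"well_plate")
    if not m: return None
    r=cv2.minAreaRect(px2w(cam,np.argwhere(m[0]["mask"])[:,::-1],17)[:,:2].astype(np.float32))
    b=cv2.boxPoints(r); return m[0]["p"],tonest(r[0]).round(1),r[1],np.array([tonest(q) for q in b]).round(1).tolist()
E
python3 - <<'E'
from h import *
print(robot.inverse_kinematics(N(-306,-8,60),RP))
robot.grab(20)
robot.move_pose(N(-306,-8,60),RP)
robot.move_l(N(-306,-8,15))
robot.wait(.2); f0=robot.get_obs()["wrist_force"]
robot.move_l(N(-270,-8,15),v=60)
robot.move_l(N(-165,-5,15),v=60)
o=robot.get_obs(); print(o["t"],tonest(o["ee_pos"]),o["ee_pos"],o["wrist_force"]-f0)
robot.capture("top"); print(plate("top"))
save("wrist","p1.png"); print(plate("wrist"))
E
```

```text
[-2.47006796e-01  2.73534511e-01  1.81480398e+00 -4.44089210e-16
  1.05325417e+00  2.96758586e+00]
10.5167 [-165.15062434   -4.91283721] [ 537.64553793 -154.43090544   15.06267628] [-0.52391239  0.49439504 -0.28875723]
(0.81, array([-77.5,  -1.6]), (104.80425262451172, 90.37145233154297), [[-26.0, -47.8], [-24.1, 42.5], [-128.9, 44.7], [-130.8, -45.7]])
(0.74, array([-96.9,  -1. ]), (114.65399169921875, 83.8243637084961), [[-39.7, -43.1], [-39.5, 40.7], [-154.1, 41.1], [-154.4, -42.7]])
```

View pics/p1.png

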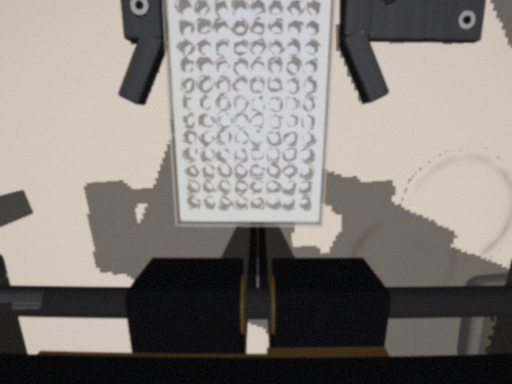

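The plate (left edge about column 175, right edge about 328) is entering squarely between the flares and is clear of both guides. I keep pushing until I feel the end stop.

Run:
```python
from h import *
X=np.array([-s,-c,0])
f0=robot.get_obs()["wrist_force"]
robot.move_l(N(-84,-2.5,15),v=50)
for x in np.arange(-82,-60,1.):
    robot.move_l(N(x,-2.5,15),v=25)
    o=robot.get_obs(); f=o["wrist_force"]-f0; print(x,tonest(o["ee_pos"]).round(1),f.round(1))
    if -f@X>10: break
print(o["t"])
robot.capture("top"); print(plate("top"))
save("wrist","p2.png")
```

```text
-82.0 [-81.9  -2.4] [-0.8 -0.3 -0. ]
-81.0 [-81.   -2.4] [-0.2  0.4  0.2]
-80.0 [-80.   -2.5] [-0.5  0.6 -0.2]
-79.0 [-78.9  -2.5] [-0.2  0.3  1. ]
-78.0 [-77.8  -2.5] [-0.8  0.8 -0.6]
-77.0 [-76.9  -2.5] [-1.4  1.   0.2]
-76.0 [-75.9  -2.5] [0.3 0.9 0.8]
-75.0 [-74.9  -2.6] [-0.6  0.2  0.7]
-74.0 [-73.9  -2.5] [-0.1  0.3 -1.2]
-73.0 [-73.   -2.5] [-0.2  0.9  0.7]
-72.0 [-72.9  -2.5] [0.6 5.4 2.7]
-71.0 [-72.8  -2.5] [0.7 7.7 3.9]
-70.0 [-72.7  -2.5] [ 0.4 11.8  4.3]
15.7333
(0.98, array([ 1.9, -3.6]), (128.39492797851562, 83.87599182128906), [[68.4, -41.8], [63.6, 41.9], [-64.6, 34.6], [-59.8, -49.2]])
```

View pics/p2.png

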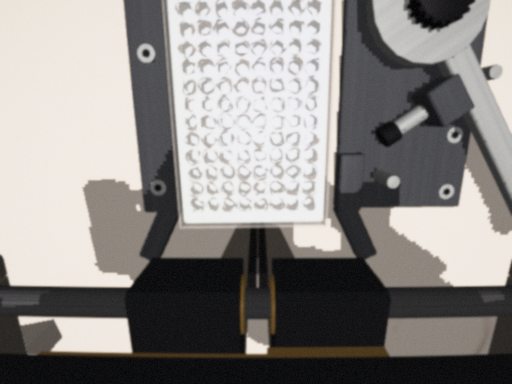

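The plate is home: the push force rose sharply at x≈-73 and the rear edge (row 225) sits level in the mouth. Now I back off, pinch the knob and swing it along its arc.

```bash
cat >> h.py <<'E'
def K(th,z=45,r=140): b=.6-th; return N(50-r*np.cos(b),-84-r*np.sin(b),z)
E
python3 - <<'E'
from h import *
robot.move_l(N(-100,-2.5,15),v=100)
robot.move_l(N(-100,-2.5,110))
robot.move_l(K(0,110),v=200)
robot.ungrasp()
robot.move_l(K(0,45),v=80)
f0=robot.get_obs()["wrist_force"]
robot.grab(25)
o=robot.get_obs(); print(o["t"],o["grip_width"]*92,o["finger_force"],(o["wrist_force"]-f0).round(1),tonest(o["ee_pos"]).round(1))
for th in np.arange(.05,.41,.05):
    robot.move_l(K(th),v=60); o=robot.get_obs(); f=o["wrist_force"]-f0
    print(round(th,2),f.round(1),tonest(f[:2]+[530.5,-319.5]).round(1),(tonest(o["ee_pos"])-tonest(K(th))).round(1))
print(o["t"],o["grip_width"]*92)
np.save("f0.npy",f0)
save("top","k1.png"); print(plate("top"))
print([(r["p"],tonest(px2w("top",r["xy"],24)[0]).round(1)) for r in robot.pinpoint("top","lever_knob")])
save("wrist","k1w.png")
a=cv2.imread("pics/k1.png")[120:240,250:400];b=cv2.imread("pics/k1w.png")
cv2.imwrite("pics/k1b.png",np.hstack([cv2.resize(a,(380,300)),cv2.resize(b,(400,300))]))
E
```

```text
21.5667 15.573300448996958 24.999703610192228 [ 1.1 -0.3 -0.5] [ -65.5 -162.8]
0.05 [-1.7 -1.2 -1.2] [ 1.4 -1.6] [0.  0.1]
0.1 [-1.7 -1.2 -0.2] [ 1.3 -1.6] [-0.1  0.2]
0.15 [-2.3  0.1 -0.1] [ 0.1 -2.3] [-0.2  0.2]
0.2 [-3.1 -0.7 -0.4] [ 0.9 -3. ] [-0.3  0.1]
0.25 [-4.1 -0.5  1.6] [ 0.8 -4.1] [-0.2 -0.2]
0.3 [-5.7 -0.3  2.1] [ 0.7 -5.7] [-0.2 -0.4]
0.35 [-3.8  1.5  3.3] [-1.3 -3.9] [-0.3 -0.4]
0.4 [-8.5  1.4  3.9] [-0.8 -8.5] [-0.3 -0.6]
23.7 15.257426743943487
(0.94, array([-0.3, -0.2]), (129.0718536376953, 87.09049224853516), [[64.5, -43.3], [63.9, 43.8], [-65.2, 42.8], [-64.6, -44.2]])
[]
```

View pics/k1b.png

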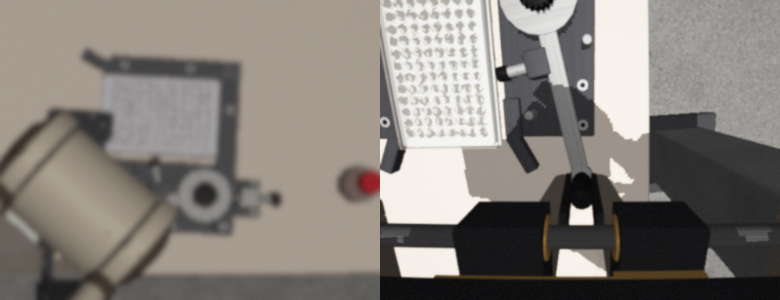

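The knob is held (15.3 mm opening), the lever is partway in, and the nose is just short of the plate, which sits home. I continue past the click to the stop.

Run:
```python
from h import *
f0=np.load("f0.npy")
def rep(tag,tgt):
    o=robot.get_obs(); f=o["wrist_force"]-f0; p=tonest(o["ee_pos"]); b=np.arctan2(-84-p[1],50-p[0])
    fn=tonest(f[:2]+[530.5,-319.5])
    print(tag,"Fnest",fn.round(1),"Fz",f[2].round(1),"p",p.round(1),"th",round(.6-b,3),"r",round(np.hypot(50-p[0],-84-p[1]),1)); return -fn[1]
for th in np.arange(.42,.601,.02):
    robot.move_l(K(th),v=40); F=rep(round(th,2),0)
y=0
while F<18 and y<10:
    y+=1; robot.move_l(K(.6)+y*np.array([c,-s,0]),v=25); F=rep("+%d"%y,0)
o=robot.get_obs();print(o["t"],o["grip_width"]*92)
save("wrist","e1.png")
```

```text
0.42 Fnest [-2.1 -4.3] Fz 3.3 p [ -88.1 -109.8] th 0.416 r 140.5
0.44 Fnest [-4.6  2.8] Fz -0.7 p [ -88.6 -105.5] th 0.446 r 140.3
0.46 Fnest [-5.2  3. ] Fz -1.4 p [ -89.2 -102.6] th 0.467 r 140.5
0.48 Fnest [-5.6  0.2] Fz 1.8 p [ -89.4 -100.4] th 0.483 r 140.4
0.5 Fnest [-4.5 -2.8] Fz 3.0 p [-89.8 -98.2] th 0.499 r 140.5
0.52 Fnest [-5.9 -3.6] Fz 4.4 p [-90.  -95.9] th 0.515 r 140.5
0.54 Fnest [-3.8 -6.1] Fz 6.2 p [-90.2 -93.6] th 0.532 r 140.5
0.56 Fnest [-4.8 -6.7] Fz 6.6 p [-90.4 -91. ] th 0.55 r 140.6
0.58 Fnest [-5.6 -7.3] Fz 7.0 p [-90.5 -88.4] th 0.569 r 140.6
0.6 Fnest [-6.3 -8.2] Fz 6.9 p [-90.6 -85.7] th 0.588 r 140.6
+1 Fnest [-5.9 -7.9] Fz 7.3 p [-90.6 -84.8] th 0.594 r 140.7
+2 Fnest [-5.5 -8.4] Fz 6.5 p [-90.6 -83.9] th 0.601 r 140.6
+3 Fnest [ -5.1 -10.7] Fz 8.0 p [-90.7 -83.3] th 0.605 r 140.7
+4 Fnest [ -5.  -13.1] Fz 10.1 p [-90.7 -83. ] th 0.607 r 140.7
+5 Fnest [ -4.7 -15.1] Fz 11.5 p [-90.8 -82.8] th 0.609 r 140.8
+6 Fnest [ -3.7 -18.2] Fz 13.5 p [-90.8 -82.5] th 0.611 r 140.8
27.9 15.108916133747686
```

View pics/e1.png

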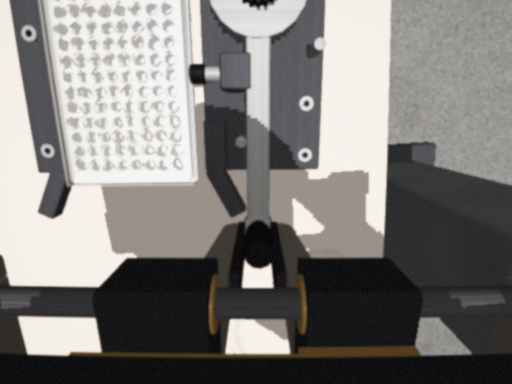

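Run:
```python
from h import *
robot.capture("top"); print(plate("top"))
print("now rear",[tonest(q).round(1) for q in px2w("wrist",[[72,184],[195,183]],17)])
i=robot.camera_info("wrist");o=robot.get_obs()
# same edge in p2, camera displaced by TCP difference
T=np.array(i["T"]);T[:3,3]+=N(-72.7,-2.5,15)-o["ee_pos"]
print("p2 rear",[tonest(q).round(1) for q in px2w("wrist",[[185,226],[322,222]],17,dict(i,T=T))])
for q in("timer","spare_plate","tube_bottle"): print(q,[(round(r["p"],2),np.round(px2w("top",r["xy"],0)[0])) for r in robot.pinpoint("top",q)[:1]])
```

```text
(0.93, array([ 3.1, -0.1]), (121.62395477294922, 85.15352630615234), [[63.5, -43.3], [64.4, 41.8], [-57.2, 43.1], [-58.1, -42.1]])
now rear [array([-61.1,  37.1]), array([-60.6, -43. ])]
p2 rear [array([-61.1,  37.9]), array([-58.9, -39.4])]
timer [(0.55, array([ 453., -534.,    0.]))]
spare_plate [(0.75, array([433., 187.,   0.]))]
tube_bottle [(0.6, array([ 448., -534.,    0.]))]
```

The plate is still home and the lever is at its stop, with about 18 N held on it.

Run:
```python
from h import *
robot.wait(.3); print(tonest(robot.get_obs()["ee_pos"]),robot.get_obs()["wrist_force"]); print(robot.hand_in())
```

```text
[-90.78749462 -82.47130591] [-17.32207996   5.24039388  14.51659409]
the job is handed in; nothing more can be done
None
```

I slid the plate home against the end stop, pushed the lever past its click to the stop, and handed the job in with the arm still holding the lever over at about 18 N. The spare plate and bottle had not moved in the last top view; the timer was hidden behind the arm there, so I could not re-check it.

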